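# Lock the griddle's hold-down T-key

## Task

Take the T-key out of its wooden rest and pin the hot plate down with it: pass the key's T-head down through the slot of the lock box in front of the hot plate, push it down against the spring, turn it a quarter turn clockwise (seen from above) and let it spring up into its locked seat, then let go of it. The slotted plate floats a few millimetres sideways in the lock box, so feel for the slot gently rather than forcing the key (a hard push, above about 25 N, bends the plate), and leave everything else on the counter where it is.

Things in the scene. Friction and masses are not known exactly. Their poses are not given: they have to be found in the camera images.
- key: T-key, 60 mm tall, 0.11 kg, upright in its rest at the start. Origin: centre of the underside of the steel T-head; z up along the shaft, x along the long side of head and handle. Head 30 (x) x 8 (y) mm, z 0 to 8; shaft 8 mm thick, z 8 to 34; black handle 44 (x) x 14 (y) mm, z 34 to 60. A half turn about z looks and works the same.
- grip (a point): Middle of the key's handle, 47 mm above the underside of its T-head: pinch here across the 14 mm (key's y). Axes as key.
- rest: Fixed pale wood block 80 (x) x 60 (y) x 30 (z) mm, origin at the centre of its underside. The key stands with its T-head in a 34 x 12 mm pocket, 18 mm deep, at its centre, long side along the block's x; it lifts straight out.
- station: Fixed griddle. Its steel lock box, 88 (x) x 74 (y) mm, has the origin at the centre of its underside; the square 300 mm hot plate joins it on the +x side (x 44 to 344 mm, 49 mm high, splash guard 140 mm high at its far edge). Two rails along x at y = +-34 mm on the lock box stand 2 mm above its slotted plate.
- lock (a point): Centre of the lock box at the top face of its slotted plate (50 mm above the counter); axes as station. Slot 11 mm wide (x), 34 mm long (y), so the key goes in with its x along this y. The plate floats along x: the slot's centre is anywhere from x = -6 to +6 mm, not reported, held by 8 N of friction. Round the slot the plate is flat: a head that misses lands on it.
- pad (a point): Rest position of the top of the sprung black pad under the slot, 6 mm below lock. It pushes the T-head up with 1 N there, growing by 0.7 N per mm, and stops dead 15 mm further down (21 mm below lock). It is damped: pushing adds about 0.12 N per mm/s, and a released key rises slowly.
- seat (a point): Where the key's origin ends in y and z when locked: 12 mm below lock (x as the plate floats). The T-head turns only while its underside is 15 to 21 mm below lock, with 7 to 11 N of push: 90 degrees clockwise from above; the other way it jams. Let up, the spring lifts it 3 mm or more into a recess under the plate, key's x along this point's x, where it stays upright, locked.
- saucer: Yellow melamine saucer, 124 mm across, 18 mm high; bystander. Origin under its centre.
- tiffin: Stacked steel tiffin, 120 mm across, 210 mm tall; bystander. Origin under its centre.
- ladle: Steel ladle, bowl 88 mm across and 30 mm high at the origin, handle 270 mm long towards its -x, up to 45 mm high; bystander.
- tongs: Steel tongs lying flat, 240 mm long (x), 60 mm wide, 22 mm high; bystander. Origin under the middle.
- sauce: Amber glass sauce bottle, 60 mm across, 170 mm tall; bystander. Origin under its centre.
- glass: Drinking glass, 68 mm across, 85 mm tall; bystander. Origin under its centre.

How it is judged:
On the way:
1. the T-head is down in the slot, upright and still in line with it (z of key in the frame of lock below -0.009 m and angle between the x axis of key and the y axis of lock, either way round below 0.3 rad and horizontal distance between key and lock below 0.012 m and angle between key's own z axis and vertical below 0.2 rad), for 0.1 s.
At the end, for the whole second after the job is handed in: The key stands locked in the lock box at rest: its T-head under the slotted plate and sprung up into its seat (underside 10 to 14.5 mm below the plate's top), turned across the slot to within 20 degrees, upright within 7 degrees, within 12 mm (x) and 8 mm (y) of the box's centre (z of key in the frame of lock between -0.0145 and -0.01 m and x of key in the frame of lock between -0.012 and 0.012 m and y of key in the frame of lock between -0.008 and 0.008 m and angle between the x axis of key and the x axis of lock, either way round below 0.35 rad and angle between key's own z axis and vertical below 0.12 rad and linear speed of key below 0.02 m/s and angular speed of key below 0.3 rad/s); the robot touches nothing.
It fails at once if the key is forced against the lock box (more than 25 N) (contact force between key and station above 25 N).
It fails at once if another thing on the counter is moved more than 25 mm (distance of any of saucer, tiffin, ladle, tongs, sauce, glass from where it was at the start of the episode above 0.025 m).
It also fails if it takes over 51 s, if anything falls off the work surface, if the arm or the gripper's body presses on something with over 40 N, if the wrist force passes 120 N, or if a joint passes its speed limit or range.

## Robot

A 6-joint arm with a two-finger parallel gripper is mounted at the origin on the work surface. World frame = base frame: x ahead of the robot, y to its left, z up, the work surface at z = 0. Lengths are in m, angles in rad, forces in N, time in s.
With the tool pointing down it reaches from about 0.35 to 0.975 m from the base axis. Payload 4.9 kg.
Tool frame: the origin (TCP) lies at the very end of the fingers, on their centre line; the grasp point (between the pads) lies ctrl.grip_point_offset behind it (ctrl.grip_point_offset is the distance from the TCP to the grasp point, in m); z points along the fingers, y is the direction in which the jaws open and shut (so a half turn about z gives the same grasp; the last joint's range is limited). The gripper opens to 85 mm and grips with 20 to 120 N. Pads are 22 mm wide; open, the fingers measure 114 mm over their backs; the gripper's body (76 mm by 85 mm) begins 54 mm behind the grasp point. The pads swing forward as they close: fully open they stand 13 mm farther back than shut.
Start: joints at [-1.387, 0.053, 1.613, -0, 1.476, -0.119], TCP at [0.186, -0.597, 0.203] pointing down, gripper open.
Joint ranges: [-3.01, 3.01], [-1.01, 2.22], [0.06, 2.58], [-1.02, 4.17], [0.09, 2.62], [-3.14, 3.14]. Speed limits (rad/s): [2.57, 2.57, 3.14, 3.14, 3.14, 3.14].

## Interface

Orientations are given as a rotation vector (axis times angle).
In Python, from station import ctrl gives the robot as it stands. The module is installed in compiled form; this text tells all that it offers.
- The arm moves only by the shell command python3 -m creep 'ROWS' [FORCE]. ROWS is JSON, a list of rows, each a list of 5 numbers: the closure in counts, from 0 (fully open) to 255 (shut), then the shift along the tool's x, y, z in mm, then the turn about the tool's z in rad. A call has 1 to 12 rows; each row is the pose to reach, as a shift and turn from the pose commanded when the call began, along the tool's axes at that moment; what a row does not reach only later rows make up. A row lasts 1/12 s, in which the tool goes at most 41.7 mm and 7.16 degrees, less where a joint would pass 70% of its speed; a pose out of reach is approached as far as the arm can. A call with a gripper value outside its range is refused whole. The fingers move at their own pace and stop on an object; FORCE is the grip in N (left out, the last holds). Time passes only in rows, so rows that repeat a pose let the fingers close. It gives the time, the measured TCP pose, the force and the opening at its end, in the units of the state.
- ctrl.get_obs(): the state, without advancing time (a new reading comes with each control period).
- ctrl.get_image(name): name is "side" or "top"; returns the picture (400x640x3 uint8, red, green, blue); there is no depth.
- ctrl.calibration(name): a dict with "fx", "fy", "cx", "cy" (pixels), "R" (3x3) and "t" (3): a world point X has camera coordinates R X + t. Camera axes: x right, y down, z forward; pixel columns grow to the right and rows downward; lengths in m; the calibration is good to about 2 mm. A picture is of the moment at which its call begins. calibration takes no time and is no camera call.
- ctrl.finish_job(): hands the job in, once; it reports no verdict.
Trained networks look in the newest picture that a camera, given by its name, has taken for a name from the list of things; names that differ only in an ending like _2 or _b are one class to them, and where a whole thing is asked for, a point or a joint stands for the part that bears it (a point fixed in the world has none). Each returns a list of dicts, best first, with "conf" (0 to 1); they miss things now and then, are a little off and sometimes report something else, mostly with a low value. They report only what shows in the picture. A call takes as long as a camera call.
- ctrl.boxes_of(camera, label): "rect" ([left, top, width, height] in pixels, round what is visible of it).
- ctrl.outline_of(camera, label): "mask" (400x640 bool, what is visible of it) and "rect" ([left, top, width, height] in pixels, round what is visible of it).
The state is a dict: "t": time; "q": joint angles; "dq": joint speeds; "effort": joint torques, N m; "tool_pos": TCP position; "tool_rot": TCP orientation; "contact_force": force on the tool from outside, world axes, zero at the start; "wrist_torque": the same for the moment, N m; "opening": finger opening in m.
Only numpy, scipy, OpenCV 4.12 (cv2) and the standard library are available. Lean on these libraries where they do the work, as an engineer would, in place of code of your own. Each camera call takes 0.05 s, during which the arm holds its last target. There are 200 camera calls.

## Working session

There is one attempt and no reset: what is moved stays moved. The work goes in short steps, Python scripts to look and compute and a shell command to move; the robot and the scene stay as the last step left them, time stands still between calls to the robot, and variables do not carry over. Pictures are saved under pics/ and viewed, about 8 in all and at most 12, crops included, and the job is handed in when it is done.

```bash
mkdir -p pics; ls
python3 - <<'E'
from station import ctrl
import cv2,numpy as np
print(ctrl.get_obs(), ctrl.grip_point_offset)
for n in("side","top"):
    im=ctrl.get_image(n); cv2.imwrite(f"pics/{n}0.png",im[:,:,::-1]); c=ctrl.calibration(n)
    print(n,c)
    for l in("key","rest","station"):
        for d in ctrl.boxes_of(n,l)[:2]: print(l,np.round(d["rect"],1),round(d["conf"],2))
E
```

```text
pics
{'t': 0.0, 'q': array([-1.38698589e+00,  5.33584161e-02,  1.61430543e+00,  1.35863109e-05,
        1.47598275e+00, -1.19003429e-01]), 'dq': array([-1.12586038e-04,  4.02924011e-05, -2.28911426e-05, -3.81035761e-04,
       -3.79665741e-04, -9.89880812e-04]), 'effort': array([ 5.46024239e-04, -3.93681514e+01, -3.70175207e+01, -1.52310013e-04,
        6.93681897e-03, -5.23428980e-07]), 'tool_pos': array([ 0.18625655, -0.59588836,  0.20155528]), 'tool_rot': array([-3.10362286e+00, -4.73531941e-01,  8.32390738e-05]), 'contact_force': array([-0.43278674,  0.11367269,  0.06021567]), 'wrist_torque': array([ 0.011912  , -0.06265456,  0.01220706]), 'opening': 0.08553406133913957} 0.0187
side {'fx': 382.2140650885358, 'fy': 382.2140650885358, 'cx': 323.4097130628156, 'cy': 196.84460893969035, 'R': array([[-0.81983176, -0.57224006,  0.02042549],
       [-0.39185013,  0.53466752, -0.74872165],
       [ 0.41752768, -0.62182952, -0.66256976]]), 't': array([0.42330223, 0.21506227, 0.98337246])}
key [387.5 146.   12.4  11. ] 0.46
rest [375.  149.1  29.3  19.8] 0.88
station [214.2 114.4 136.7 113.3] 0.61
top {'fx': 513.5929078395633, 'fy': 513.5929078395633, 'cx': 322.5401394890364, 'cy': 197.17479591934537, 'R': array([[-0.02052534, -0.99962652,  0.01804256],
       [-0.98800901,  0.01751805, -0.1533992 ],
       [ 0.15302584, -0.02097479, -0.98799957]]), 't': array([0.02357085, 0.48660681, 1.59261001])}
key [420.2 207.8  11.   11.6] 0.68
key [274.3  82.6 102.3 133.6] 0.32
rest [413.  199.9  17.9  31.5] 0.86
rest [271.2  77.9 111.4 142.9] 0.54
station [271.1  80.2 107.9 140.5] 0.67
station [224.9 200.8   3.5   9.4] 0.17
```

```bash
python3 -c "
import cv2,numpy as np
a=cv2.imread('pics/side0.png');b=cv2.imread('pics/top0.png')
cv2.imwrite('pics/both0.png',cv2.resize(np.vstack([a,b]),(480,600)))"
```

```text
(no output)
```

View pics/top0.png

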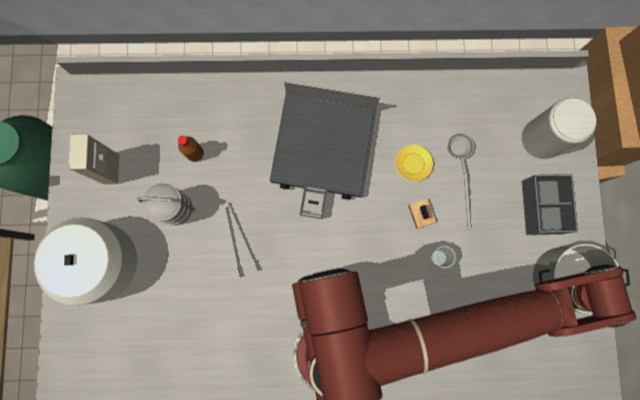

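View pics/side0.png

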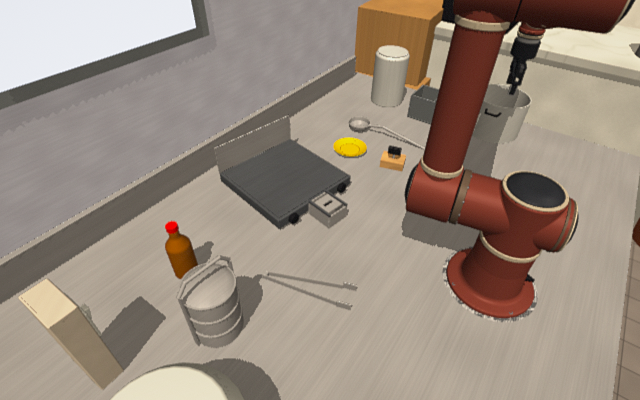

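The top view shows the rest with its key at about (423,213), the lock box at (313,203) and the saucer at (414,163). In the side view the rest is at (393,158) and the box at (328,208). I'll enlarge both places and get the masks.

Run:
```python
from station import ctrl
import cv2,numpy as np
T=[]
for n,ws in(("top",((403,193),(293,178))),("side",((373,140),(303,187)))):
    im=ctrl.get_image(n)[:,:,::-1]; cv2.imwrite(f"pics/{n}1.png",im)
    row=[]
    for (x,y) in ws: row.append(cv2.resize(np.ascontiguousarray(im[y:y+40,x:x+50]),(400,300) if 0 else (375,300),interpolation=cv2.INTER_CUBIC))
    T.append(np.hstack(row))
    for l in("key","rest","station"):
        for d in ctrl.outline_of(n,l)[:1]:
            np.save(f"{n}_{l}.npy",d["mask"]); ys,xs=np.nonzero(d["mask"]); print(n,l,d["conf"],d["rect"],xs.mean(),ys.mean(),len(xs))
cv2.imwrite("pics/crop1.png",np.vstack(T))
```

```text
top rest 0.68 [407.3, 198.9, 26.3, 31.2] 420.91041666666666 214.06458333333333 480
top station 0.98 [270.9, 79.9, 106.0, 139.2] 323.3664152441445 143.18856689162365 10076
side key 0.47 [386.7, 144.8, 14.0, 12.4] 393.9158878504673 149.88785046728972 107
side rest 0.66 [383.2, 152.0, 20.9, 15.3] 392.31626506024094 161.26506024096386 332
side station 0.79 [211.2, 115.0, 140.2, 113.9] 282.01540450285466 175.8436927717333 9283
```

View pics/crop1.png

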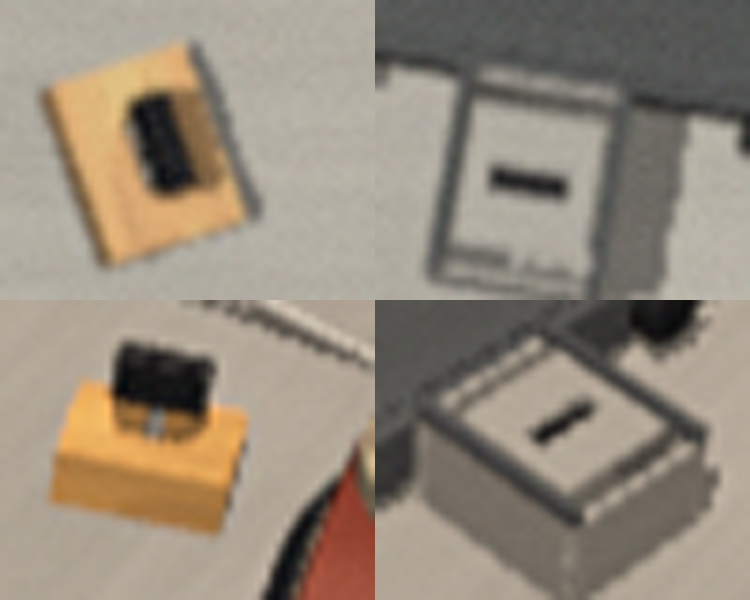

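Crops (7.5×): the rest's top face has corners at (50,85), (190,43), (248,215), (108,262), with the key's handle on it. The slot centre is at (528,184) in the top crop and (562,423) in the side crop. Next I'll fit the poses from both cameras.

```bash
cat > h.py <<'E'
import numpy as np,cv2
from station import ctrl
from scipy.optimize import least_squares,minimize
C={n:ctrl.calibration(n) for n in("top","side")}
def proj(n,X):
    c=C[n];p=np.atleast_2d(X)@c["R"].T+c["t"];return np.c_[c["fx"]*p[:,0]/p[:,2]+c["cx"],c["fy"]*p[:,1]/p[:,2]+c["cy"]]
def rot(a):return np.array([[np.cos(a),-np.sin(a),0],[np.sin(a),np.cos(a),0],[0,0,1]])
def place(p,X):return np.asarray(X)@rot(p[2]).T+[p[0],p[1],0]
def onplane(n,uv,z):
    c=C[n];d=c["R"].T@[(uv[0]-c["cx"])/c["fx"],(uv[1]-c["cy"])/c["fy"],1];o=-c["R"].T@c["t"];return o+d*(z-o[2])/d[2]
def box(x0,x1,y0,y1,z0,z1):return np.array([[x,y,z] for x in(x0,x1) for y in(y0,y1) for z in(z0,z1)])
def sil(n,p,boxes,S=8,roi=None):
    x,y,w,h=roi;m=np.zeros((h*S,w*S),np.uint8)
    for b in boxes:
        q=(proj(n,place(p,b))+.5-[x,y])*S
        cv2.fillConvexPoly(m,cv2.convexHull(q.astype(np.float32)).round().astype(np.int32),255)
    return cv2.resize(m,(w,h),interpolation=cv2.INTER_AREA)/255.
E
cat > fit.py <<'E'
from h import *
I={n:cv2.imread(f"pics/{n}1.png").astype(float) for n in C}
# rest+key silhouette: orange or black
R={"top":(400,190,45,45),"side":(370,138,38,36)}
tgt={}
for n,(x,y,w,h) in R.items():
    a=I[n][y:y+h,x:x+w];tgt[n]=((a[...,2]-a[...,0])>40).astype(float)
    if n=="side": tgt[n][:, :]*=1
B=[box(-.04,.04,-.03,.03,0,.03)]
K=[box(-.022,.022,-.007,.007,.046,.072)]
# exclude pixels under handle (wide) from cost
def cost(p):
    s=0
    for n in R:
        k=sil(n,p,[box(-.028,.028,-.013,.013,.03,.078)],roi=R[n])>0
        red=np.zeros_like(k)
        if n=="side": red[22:,28:]=1   # robot arm
        s+=(abs(sil(n,p,B,roi=R[n])-tgt[n])[~k&~red]).sum()
    return s
p0=onplane("top",(421,213),.03)
best=min((minimize(cost,[p0[0],p0[1],a],method="Nelder-Mead",options=dict(initial_simplex=[[p0[0],p0[1],a],[p0[0]+.01,p0[1],a],[p0[0],p0[1]+.01,a],[p0[0],p0[1],a+.2]])) for a in(-.5,0,.3,.6)),key=lambda r:r.fun)
print("rest",best.x.round(4),best.fun)
# handle black: key pose
def ck(p):
    s=0
    for n in R:
        x,y,w,h=R[n];a=I[n][y:y+h,x:x+w].mean(2)<60
        near=sil(n,best.x,[box(-.03,.03,-.016,.016,.03,.08)],roi=R[n])>0
        s+=abs(sil(n,p,K,roi=R[n])-a)[near].sum()
    return s
r=minimize(ck,best.x,method="Nelder-Mead",options=dict(initial_simplex=best.x+np.array([[0,0,0],[.005,0,0],[0,.005,0],[0,0,.1]])));print("key",r.x.round(4),r.fun,ck(best.x))
# station
M={n:np.load(f"{n}_station.npy").astype(float) for n in C}
SB=[box(-.044,.044,-.037,.037,0,.052),box(.044,.344,-.15,.15,.03,.049),box(.338,.344,-.15,.15,0.03,.14)]
def cs(p,ns=("top","side")):
    return sum(abs(sil(n,p,SB,S=4,roi=(0,0,640,400))-M[n]).sum() for n in ns)
q0=onplane("top",(313,202),.05)
for ns in(("top","side"),("top",),("side",)):
    g=[minimize(cs,[q0[0],q0[1],a],args=(ns,),method="Nelder-Mead",options=dict(initial_simplex=np.array([q0[0],q0[1],a])+np.array([[0,0,0],[.01,0,0],[0,.01,0],[0,0,.1]]))) for a in(-.15,.1)]
    g=min(g,key=lambda r:r.fun);print("station",ns,g.x.round(4),g.fun)
    if len(ns)==2: st=g.x
# picked corners of lock box
f=lambda o,u:[np.array(u)/7.5-.5+o]
O={"top":np.array([293-50,178]),"side":np.array([303-50,187-40])}
P=[("top",(470,68),[.044,.037,.052]),("top",(430,276),[-.044,.037,.052]),("top",(595,297),[-.044,-.037,.052]),
("side",(422,410),[.044,.037,.052]),("side",(540,333),[.044,-.037,.052]),("side",(705,435),[-.044,-.037,.052]),("side",(575,522),[-.044,.037,.052])]
res=lambda p:np.concatenate([proj(n,place(p,[X]))[0]-f(O[n],u)[0] for n,u,X in P])
r=least_squares(res,st);print("corner fit",r.x.round(4),res(r.x).round(1))
# slot dark centroid
for n,(x,y,w,h) in {"top":(306,197,15,11),"side":(322,238-0-2-0,1,1)}.items():
    if n=="side": x,y,w,h=322,197,14,12
    a=I[n][y:y+h,x:x+w].mean(2);bg=np.median(a);wt=np.clip(bg-30-a,0,None);yy,xx=np.mgrid[y:y+h,x:x+w]
    u=[(wt*xx).sum()/wt.sum(),(wt*yy).sum()/wt.sum()];pw=onplane(n,u,.05)
    v=np.linalg.eigh(np.cov(np.c_[xx.ravel(),yy.ravel()].T,aweights=wt.ravel()))[1][:,1]
    d=onplane(n,np.array(u)+v*3,.05)-pw
    for s in(st,r.x): print(n,np.round(u,2),"slot world",pw.round(4),"in station",((pw-[s[0],s[1],0])@rot(s[2])).round(4),"slot dir",np.arctan2(d[1],d[0]).round(3))
E
python3 fit.py
```

```text
rest [ 0.433  -0.3033  0.2903] 48.772549019607844
key [ 0.4323 -0.3022  0.336 ] 58.8156862745098 61.55686274509804
station ('top', 'side') [ 0.4699  0.0459 -0.1792] 1033.7686274509806
station ('top',) [ 0.4701  0.0455 -0.1909] 413.6627450980392
station ('side',) [ 0.4701  0.0477 -0.1828] 552.3254901960784
corner fit [ 0.4707  0.0456 -0.1754] [-1.8 -0.3 -1.  -0.6  0.4  0.2 -0.7 -0.3  1.3 -1.3  0.8 -0.7  0.4 -0. ]
top [312.96 201.94] slot world [0.4704 0.0449 0.05  ] in station [ 0.0007 -0.0008  0.05  ] slot dir 1.383
top [312.96 201.94] slot world [0.4704 0.0449 0.05  ] in station [-0.0002 -0.0007  0.05  ] slot dir 1.383
side [328.45 202.2 ] slot world [0.4703 0.0418 0.05  ] in station [ 0.0012 -0.0039  0.05  ] slot dir 1.432
side [328.45 202.2 ] slot world [0.4703 0.0418 0.05  ] in station [ 0.0003 -0.0037  0.05  ] slot dir 1.432
```

```bash
cat > go.py <<'E'
# usage: go.py X Y Z YAW -> shift (mm, tool axes) and turn from the measured pose
import sys,numpy as np
from scipy.spatial.transform import Rotation as R
from station import ctrl
o=ctrl.get_obs();M=R.from_rotvec(o["tool_rot"]).as_matrix();yaw=np.arctan2(M[1,0],M[0,0])
g=np.array(list(map(float,sys.argv[1:5])))
print("t",round(o["t"],2),"pos",o["tool_pos"].round(4),"yaw",yaw.round(3),"tilt",M[:2,2].round(4),"F",o["contact_force"].round(2),"T",o["wrist_torque"].round(2),"open",o["opening"].round(4),"q6",o["q"][5].round(2))
print("shift mm",(M.T@(g[:3]-o["tool_pos"])*1e3).round(1),"turn",round((yaw-g[3]+np.pi)%(2*np.pi)-np.pi,3))
E
python3 go.py .4327 -.3028 .142 .303
python3 -m creep '[[0,32,-20,0,0],[0,64,-41,0,0],[0,96,-62,0,5e-3],[0,130,-83,10,0],[0,162,-104,20,0],[0,194,-124,30,0],[0,226,-145,40,0],[0,258,-165,50,0],[0,290,-186,60,0],[0,322,-206,60,0],[0,322,-206,60,0],[0,322,-206,60,0]]'
python3 go.py .4327 -.3028 .142 .303
python3 - <<'E'
from h import *
for n in C:
    im=ctrl.get_image(n);cv2.imwrite(f"pics/{n}2.png",im[:,:,::-1])
a=cv2.imread("pics/top2.png")[170:250,370:470];b=cv2.imread("pics/side2.png")[110:190,343:443]
cv2.imwrite("pics/crop2.png",cv2.resize(np.hstack([a,b]),(800,320),interpolation=cv2.INTER_CUBIC))
E
```

```text
t: 1.8
tool_pos: [0.4332, -0.3025, 0.1427]
tool_rot: [3.105, 0.48, -0.0]
contact_force: [-0.1, -0.4, 0.4]
opening: 0.0853Traceback (most recent call last):
  File "go.py", line 7, in <module>
    print("t",round(o["t"],2),"pos",o["tool_pos"].round(4),"yaw",yaw.round(3),"tilt",M[:2,2].round(4),"F",o["contact_force"].round(2),"T",o["wrist_torque"].round(2),"open",o["opening"].round(4),"q6",o["q"][5].round(2))
                                                                                                                                                                            ^^^^^^^^^^^^^^^^^^
AttributeError: 'float' object has no attribute 'round'
Traceback (most recent call last):
  File "go.py", line 7, in <module>
    print("t",round(o["t"],2),"pos",o["tool_pos"].round(4),"yaw",yaw.round(3),"tilt",M[:2,2].round(4),"F",o["contact_force"].round(2),"T",o["wrist_torque"].round(2),"open",o["opening"].round(4),"q6",o["q"][5].round(2))
                                                                                                                                                                            ^^^^^^^^^^^^^^^^^^
AttributeError: 'float' object has no attribute 'round'
```

View pics/crop2.png

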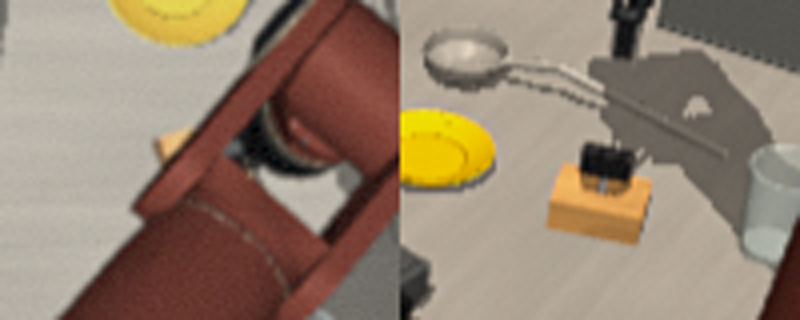

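The side crop shows the fingers above the key (finger tip at about pixel (399,124)); the arm hides it from the top camera. I'll check the projection.

```bash
sed -i 's/o\["opening"\].round(4)/round(float(o["opening"]),4)/' go.py
python3 go.py .4327 -.3028 .040 .303; python3 -c "
from h import *
print(proj('side',[ctrl.get_obs()['tool_pos'],[.4327,-.3028,.072]]))
for l in('glass','ladle','saucer'):
    d=ctrl.boxes_of('side',l)[:1]
    if d: r=d[0]['rect'];print(l,onplane('side',(r[0]+r[2]/2,r[1]+r[3]/2),.02))"
```

```text
t 1.9 pos [ 0.4322 -0.3044  0.1431] yaw 0.303 tilt [ 0.0001 -0.0008] F [ 1.6  -0.65  0.15] T [-0.04 -0.03  0.03] open 0.0848 q6 0.51
shift mm [  0.9  -1.5 103.1] turn -0.0
[[398.1548317  128.73568757]
 [394.69088196 146.95294622]]
glass [ 0.30027055 -0.39202252  0.02      ]
ladle [ 0.69420629 -0.02725626  0.02      ]
saucer [ 0.58710667 -0.27732711  0.02      ]
```

```bash
python3 -m creep '[[0,0,0,25,0],[0,0,0,50,0],[0,0,0,75,0],[0,0,0,93,0],[0,0,0,102,0],[0,0,0,102,0],[80,0,0,102,0],[130,0,0,102,0],[160,0,0,102,0],[175,0,0,102,0],[185,0,0,102,0],[195,0,0,102,0]]' 20
python3 go.py .4327 -.3028 .040 .303
python3 - <<'E'
from h import *
im=ctrl.get_image("side");cv2.imwrite("pics/side3.png",im[:,:,::-1])
cv2.imwrite("pics/crop3.png",cv2.resize(np.ascontiguousarray(im[130:180,365:425,::-1]),(600,500),interpolation=cv2.INTER_CUBIC))
E
```

```text
t: 3.05
tool_pos: [0.4326, -0.3041, 0.0415]
tool_rot: [3.105, 0.474, 0.001]
contact_force: [-0.6, 0.2, -0.1]
opening: 0.0198
t 3.05 pos [ 0.4326 -0.3041  0.0415] yaw 0.303 tilt [ 0.0008 -0.0007] F [-0.59  0.18 -0.11] T [ 0.02 -0.06  0.03] open 0.0198 q6 0.51
shift mm [ 0.5 -1.3  1.5] turn -0.0
```

View pics/crop3.png

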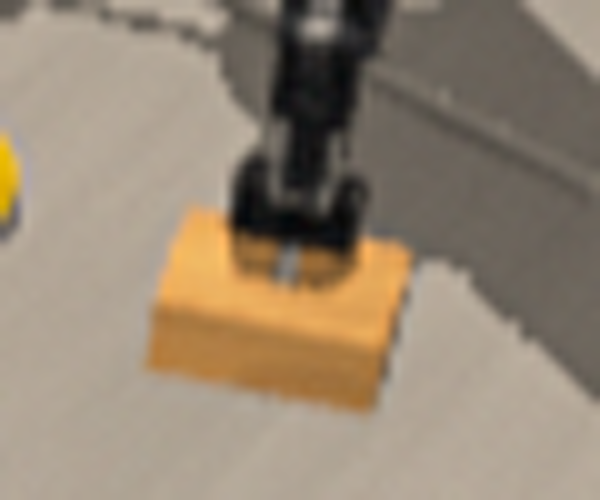

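The fingers straddle the handle, centred to within about a pixel. Close fully, then firm up the grip and lift.

```bash
python3 -m creep '[[215,0,0,0,0],[235,0,0,0,0],[255,0,0,0,0],[255,0,0,0,0],[255,0,0,0,0]]' 20; python3 go.py .4327 -.3028 .040 .303
python3 -m creep '[[255,0,0,0,0],[255,0,0,0,0],[255,0,0,-8,0],[255,0,0,-20,0],[255,0,0,-40,0],[255,0,0,-60,0],[255,0,0,-80,0],[255,0,0,-80,0],[255,0,0,-80,0]]' 70
python3 go.py .4704 .0448 .13 1.389
python3 - <<'E'
from h import *
im=ctrl.get_image("side");cv2.imwrite("pics/side4.png",im[:,:,::-1])
cv2.imwrite("pics/crop4.png",cv2.resize(np.ascontiguousarray(im[110:170,365:437,::-1]),(600,500),interpolation=cv2.INTER_CUBIC))
E
```

```text
t: 3.52
tool_pos: [0.4325, -0.3041, 0.0411]
tool_rot: [3.105, 0.474, 0.0]
contact_force: [-0.5, 1.1, 2.7]
opening: 0.0129
t 3.52 pos [ 0.4325 -0.3041  0.0411] yaw 0.303 tilt [ 0.0003 -0.0003] F [-0.53  1.06  2.7 ] T [ 0.07  0.05 -0.01] open 0.0129 q6 0.51
shift mm [ 0.6 -1.1  1.1] turn -0.0
t: 4.27
tool_pos: [0.433, -0.3046, 0.1224]
tool_rot: [3.103, 0.474, 0.003]
contact_force: [-0.4, 0.3, -0.8]
opening: 0.0099
t 4.27 pos [ 0.433  -0.3046  0.1224] yaw 0.303 tilt [ 0.0025 -0.0023] F [-0.41  0.28 -0.78] T [-0.02  0.01  0.  ] open 0.0099 q6 0.51
shift mm [ 139.9 -322.3   -8.3] turn -1.086
```

View pics/crop4.png

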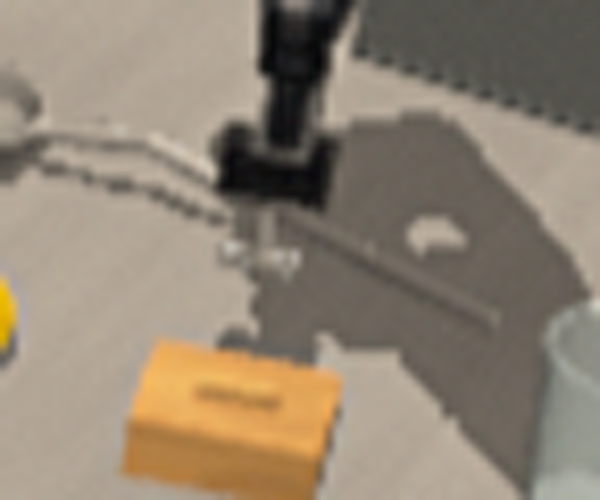

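The key is held upright above its rest, with the pocket empty. Carry it over the lock and turn it into line with the slot.

```bash
python3 -m creep '[[255,10,-25,-4,-0.05],[255,25,-58,-8,-0.16],[255,40,-92,-8,-0.28],[255,55,-127,-8,-0.40],[255,70,-161,-8,-0.52],[255,85,-196,-8,-0.64],[255,100,-230,-8,-0.76],[255,115,-265,-8,-0.88],[255,129,-297,-8,-1.0],[255,137,-316,-8,-1.086],[255,140,-322,-8,-1.086],[255,140,-322,-8,-1.086]]' 
python3 -m creep '[[255,0,0,0,0],[255,0,0,0,0],[255,0,0,0,0]]' 
python3 go.py .4703 .0443 .095 1.389
python3 - <<'E'
from h import *
T=[]
for n,(x,y) in (("side",(300,150)),("top",(283,170))):
    im=ctrl.get_image(n)[:,:,::-1];cv2.imwrite(f"pics/{n}5.png",im)
    T.append(cv2.resize(np.ascontiguousarray(im[y:y+75,x:x+60]),(400,500),interpolation=cv2.INTER_CUBIC))
cv2.imwrite("pics/crop5.png",np.hstack(T))
E
```

```text
t: 5.32
tool_pos: [0.4687, 0.0465, 0.127]
tool_rot: [-2.411, -2.011, 0.004]
contact_force: [1.1, -0.9, -0.9]
opening: 0.0102
t: 5.57
tool_pos: [0.4697, 0.044, 0.1284]
tool_rot: [-2.416, -2.007, 0.001]
contact_force: [-0.6, 0.3, -1.1]
opening: 0.01
t 5.57 pos [0.4697 0.044  0.1284] yaw 1.386 tilt [-0.0007 -0.0002] F [-0.56  0.26 -1.12] T [-0.05 -0.01 -0.03] open 0.01 q6 0.12
shift mm [ 0.4  0.5 33.4] turn -0.003
```

View pics/crop5.png

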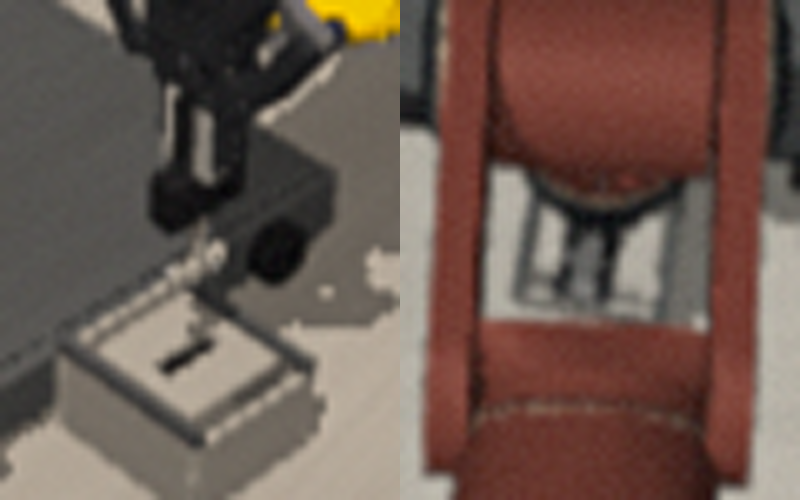

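The key hangs aligned above the box; the slot is visible at about (328,203) in full side pixels and the head at about (329,190). Lower to just above the plate and measure there.

```bash
python3 -m creep '[[255,0,0,12,0],[255,0,0,24,0],[255,0,0,34,0],[255,0.5,0.5,40,0],[255,0.5,0.5,43,0],[255,0.5,0.5,43,0],[255,0.5,0.5,43,0]]' 
python3 go.py .4703 .0443 .079 1.389
python3 - <<'E'
from h import *
o=ctrl.get_obs()["tool_pos"]
y=[np.cos(1.389),np.sin(1.389),0];y=np.array(y)
for s in(-.015,0,.015): print("head pt",proj("side",[o+y*(s+.0006)-[0,0,.029]]).round(1),"slot",proj("side",[np.array([.4704,.0449,.05])+y*s*17/15]).round(1))
im=ctrl.get_image("side")[:,:,::-1];cv2.imwrite("pics/side6.png",im)
cv2.imwrite("pics/crop6.png",cv2.resize(np.ascontiguousarray(im[175:225,300:360]),(720,600),interpolation=cv2.INTER_CUBIC))
E
```

```text
t: 6.25
tool_pos: [0.4704, 0.0457, 0.0856]
tool_rot: [-2.414, -2.01, 0.0]
contact_force: [-0.4, 0.1, -0.1]
opening: 0.0098
t 6.25 pos [0.4704 0.0457 0.0856] yaw 1.389 tilt [-0.0004  0.    ] F [-0.43  0.05 -0.14] T [-0.02 -0.02  0.09] open 0.0098 q6 0.12
shift mm [-1.4  0.1  6.6] turn -0.0
head pt [[331.2 198.9]] slot [[331.9 200.1]]
head pt [[327.6 201.3]] slot [[327.8 202.8]]
head pt [[323.9 203.7]] slot [[323.7 205.5]]
```

View pics/crop6.png

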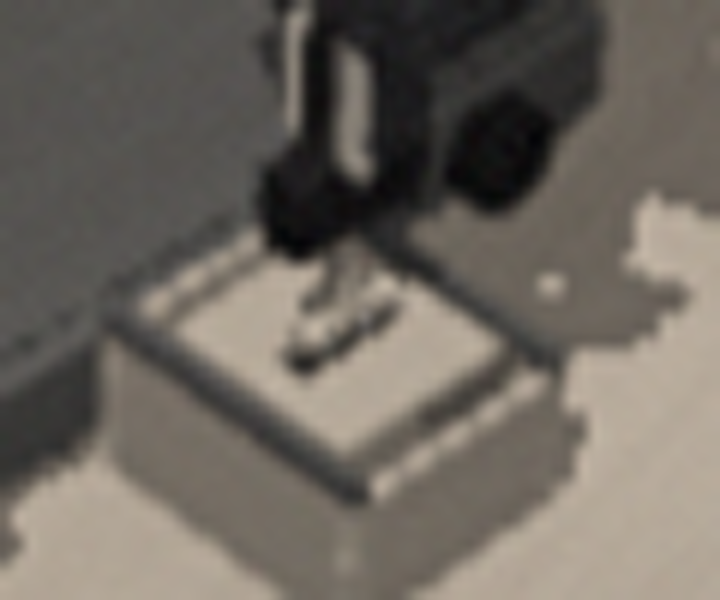

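Head bottom runs from (323.5,203.7) to (332,199.5), as predicted, right over the slot. I'll trim −1.4 mm along tool x and go down gently.

```bash
python3 -m creep '[[255,-1.4,0,1,0],[255,-1.4,0,2,0],[255,-1.4,0,3,0],[255,-1.4,0,4,0],[255,-1.4,0,5,0],[255,-1.4,0,5,0]]' ; python3 -m creep '[[255,0,0,0.5,0],[255,0,0,1,0],[255,0,0,1,0]]'
python3 go.py .4703 .0443 .079 1.389
```

```text
t: 6.8
tool_pos: [0.4701, 0.0442, 0.0806]
tool_rot: [-2.414, -2.01, 0.0]
contact_force: [-0.4, -0.2, -1.0]
opening: 0.01
t: 7.05
tool_pos: [0.4701, 0.0442, 0.0797]
tool_rot: [-2.414, -2.01, 0.0]
contact_force: [0.7, 0.1, -0.3]
opening: 0.01
t 7.05 pos [0.4701 0.0442 0.0797] yaw 1.389 tilt [-0.0002 -0.    ] F [ 0.72  0.12 -0.33] T [ 0.01  0.04 -0.07] open 0.01 q6 0.12
shift mm [0.1 0.1 0.7] turn -0.0
```

```bash
python3 -m creep '[[255,0,0,0.5,0],[255,0,0,1,0],[255,0,0,1,0]]';python3 -m creep '[[255,0,0,0.5,0],[255,0,0,1,0],[255,0,0,1,0]]'; python3 go.py .4703 .0443 .079 1.389
```

```text
t: 7.3
tool_pos: [0.4706, 0.0442, 0.0792]
tool_rot: [2.414, 2.01, 0.001]
contact_force: [-0.4, -0.7, 0.7]
opening: 0.01
t: 7.55
tool_pos: [0.4712, 0.0441, 0.079]
tool_rot: [2.413, 2.009, 0.002]
contact_force: [-0.9, -0.1, 5.0]
opening: 0.01
t 7.55 pos [0.4712 0.0441 0.079 ] yaw 1.389 tilt [ 0.0019 -0.0002] F [-0.88 -0.14  5.02] T [-0.08  0.22  0.01] open 0.01 q6 0.12
shift mm [ 0.  -0.9  0. ] turn -0.0
```

Contact at the expected plate height with 5 N: it is resting on the plate. Feel around with a light push.

```bash
python3 -m creep '[[255,0.5,0,0,0],[255,1,0,0,0],[255,1,0,0,0]]'; python3 -m creep '[[255,0,-0.5,0,0],[255,0,-1,0,0],[255,0,-1,0,0]]';python3 -m creep '[[255,0,-0.5,0,0],[255,0,-1,0,0],[255,0,-1,0,0]]'; python3 go.py .4703 .0443 .079 1.389
```

```text
t: 7.8
tool_pos: [0.4713, 0.0448, 0.0791]
tool_rot: [2.412, 2.009, 0.001]
contact_force: [-1.9, -1.3, 4.9]
opening: 0.0099
t: 8.05
tool_pos: [0.4706, 0.0449, 0.0791]
tool_rot: [2.412, 2.009, 0.002]
contact_force: [-1.3, -1.5, 5.1]
opening: 0.0102
t: 8.3
tool_pos: [0.4698, 0.0451, 0.0791]
tool_rot: [2.412, 2.009, 0.003]
contact_force: [0.3, -1.9, 5.8]
opening: 0.0101
t 8.3 pos [0.4698 0.0451 0.0791] yaw 1.389 tilt [ 0.0032 -0.0011] F [ 0.29 -1.88  5.83] T [-0.31 -0.1  -0.01] open 0.0101 q6 0.12
shift mm [-0.7  0.6  0.1] turn -0.0
```

```bash
for i in 1 ; do python3 -m creep '[[255,0,-0.5,0,0],[255,0,-1,0,0],[255,0,-1.5,0,0],[255,0,-1.5,0,0]]'; python3 -m creep '[[255,0,-0.5,0,0],[255,0,-1,0,0],[255,0,-1.5,0,0],[255,0,-1.5,0,0]]';  done; python3 go.py .4703 .0443 .079 1.389
```

```text
t: 8.63
tool_pos: [0.4686, 0.0454, 0.0792]
tool_rot: [2.412, 2.008, 0.004]
contact_force: [2.1, -1.7, 6.0]
opening: 0.01
t: 8.97
tool_pos: [0.4672, 0.0458, 0.0792]
tool_rot: [2.412, 2.008, 0.005]
contact_force: [2.2, -0.8, 5.4]
opening: 0.0099
t 8.97 pos [0.4672 0.0458 0.0792] yaw 1.389 tilt [ 0.0043 -0.0006] F [ 2.19 -0.82  5.41] T [-0.28 -0.46 -0.01] open 0.0099 q6 0.12
shift mm [-1.   3.3  0.2] turn -0.0
```

```bash
python3 -m creep '[[255,0,0.7,0,0],[255,0,1.4,0,0],[255,0,2,0,0],[255,0,2,0,0]]'; python3 -m creep '[[255,0,0.5,0,0],[255,0,1,0,0],[255,0,1.5,0,0],[255,0,1.5,0,0]]'; python3 -m creep '[[255,0,0.5,0,0],[255,0,1,0,0],[255,0,1.5,0,0],[255,0,1.5,0,0]]';python3 -m creep '[[255,0,0.5,0,0],[255,0,1,0,0],[255,0,1.5,0,0],[255,0,1.5,0,0]]'; python3 go.py .4703 .0443 .079 1.389
```

```text
t: 9.3
tool_pos: [0.4687, 0.0456, 0.0791]
tool_rot: [2.413, 2.009, 0.003]
contact_force: [0.9, -2.0, 5.9]
opening: 0.0097
t: 9.63
tool_pos: [0.4698, 0.0454, 0.079]
tool_rot: [2.413, 2.01, 0.002]
contact_force: [-0.2, -0.8, 7.1]
opening: 0.0099
t: 9.97
tool_pos: [0.4708, 0.0452, 0.079]
tool_rot: [2.414, 2.01, 0.001]
contact_force: [-1.9, -1.5, 7.7]
opening: 0.0099
t: 10.3
tool_pos: [0.4718, 0.045, 0.0788]
tool_rot: [-2.414, -2.01, 0.001]
contact_force: [-2.8, -0.6, 8.5]
opening: 0.01
t 10.3 pos [0.4718 0.045  0.0788] yaw 1.389 tilt [-0.0008  0.0002] F [-2.75 -0.63  8.51] T [-0.04  0.71  0.04] open 0.01 q6 0.12
shift mm [-1.  -1.4 -0.2] turn -0.0
```

Nothing found along this line. I'll compare the resting head with the slot as seen earlier in the same camera, in the same plane.

Run:
```python
from h import *
im=ctrl.get_image("side")[:,:,::-1];cv2.imwrite("pics/side7.png",im)
a=cv2.imread("pics/side1.png");T=[cv2.resize(np.ascontiguousarray(i[187:217,313:345]),(400,375),interpolation=cv2.INTER_CUBIC) for i in(a,im)]
for t in T:
    for k in range(0,400,50): cv2.line(t,(k,0),(k,6),(0,0,255),1);cv2.line(t,(0,k),(6,k),(0,0,255),1)
cv2.imwrite("pics/crop7.png",np.hstack(T))
o=ctrl.get_obs()["tool_pos"];y=np.array([np.cos(1.389),np.sin(1.389),0]);x=np.array([y[1],-y[0],0])
f=lambda p:((proj("side",p)-[313,187]+.5)*12.5).round(0).tolist()
h=o+.0006*y;h[2]=.05
print("head corners pred",f([h+y*sy*.015+x*sx*.004 for sy in(-1,1) for sx in(-1,1)]), "shaft base",f([h+[0,0,.008]]))
s=np.array([.4704,.0449,.05]);print("slot pred",f([s+y*sy*.017+x*sx*.0055 for sy in(-1,1) for sx in(-1,1)]))
print("mm->px along y, x",np.array(f([h+y*.01]))-f([h]),np.array(f([h+x*.01]))-f([h]))
```

```text
head corners pred [[242.0, 181.0], [217.0, 165.0], [151.0, 241.0], [127.0, 224.0]] shaft base [[186.0, 177.0]]
slot pred [[259.0, 181.0], [226.0, 159.0], [157.0, 249.0], [124.0, 225.0]]
mm->px along y, x [[-31.  20.]] [[-30. -21.]]
```

View pics/crop7.png

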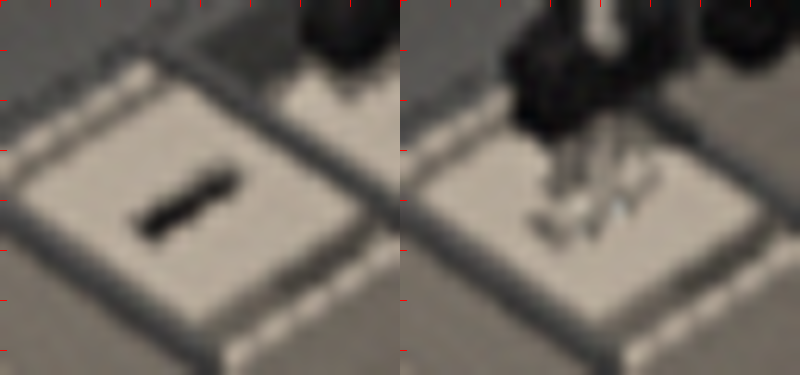

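Slot centre is at crop (190,203) and matches (0.4704,0.0449). The head appears about 2 mm towards −x of the prediction, within the reading error. Continue the search in +x, then at another y.

```bash
python3 -m creep '[[255,0,0.5,-0.4,0],[255,0,1,-0.4,0],[255,0,1.5,-0.4,0],[255,0,1.5,-0.4,0]]'; python3 -m creep '[[255,0,0.5,0,0],[255,0,1,0,0],[255,0,1.5,0,0],[255,0,1.5,0,0]]'; python3 -m creep '[[255,-0.6,0,0,0],[255,-1.2,0,0,0],[255,-1.2,0,0,0]]';python3 -m creep '[[255,0,-0.5,0,0],[255,0,-1,0,0],[255,0,-1.5,0,0],[255,0,-1.5,0,0]]'; python3 go.py .4703 .0443 .079 1.389
```

```text
t: 10.68
tool_pos: [0.4728, 0.0449, 0.0788]
tool_rot: [-2.413, -2.009, 0.002]
contact_force: [-3.4, -1.2, 7.6]
opening: 0.0099
t: 11.02
tool_pos: [0.4742, 0.0447, 0.0787]
tool_rot: [-2.413, -2.009, 0.002]
contact_force: [-3.1, 1.4, 6.6]
opening: 0.0104
t: 11.27
tool_pos: [0.4742, 0.0435, 0.078]
tool_rot: [-2.413, -2.01, 0.0]
contact_force: [0.0, 1.3, -1.6]
opening: 0.0102
t: 11.6
tool_pos: [0.4726, 0.0436, 0.0776]
tool_rot: [-2.413, -2.01, 0.001]
contact_force: [-0.4, -0.1, -1.6]
opening: 0.0095
t 11.6 pos [0.4726 0.0436 0.0776] yaw 1.389 tilt [-0.0011  0.0002] F [-0.37 -0.15 -1.63] T [-0.03 -0.06  0.02] open 0.0095 q6 0.12
shift mm [ 0.3 -2.4 -1.4] turn -0.0
```

Force vanished and the key dropped: the slot is found. Go down carefully.

```bash
python3 -m creep '[[255,0,0,0.5,0],[255,0,0,1,0],[255,0,0,1,0]]'; python3 -m creep '[[255,0,0,0.5,0],[255,0,0,1,0],[255,0,0,1.5,0],[255,0,0,1.5,0]]'; python3 go.py .4703 .0443 .079 1.389
```

```text
t: 11.85
tool_pos: [0.473, 0.0435, 0.077]
tool_rot: [-2.414, -2.01, 0.0]
contact_force: [0.1, 0.1, -1.1]
opening: 0.0102
t: 12.18
tool_pos: [0.4731, 0.0435, 0.0756]
tool_rot: [-2.414, -2.01, 0.0]
contact_force: [-0.4, 0.0, 0.0]
opening: 0.0098
t 12.18 pos [0.4731 0.0435 0.0756] yaw 1.389 tilt [-0.0002  0.    ] F [-0.39  0.03  0.04] T [-0.01 -0.01  0.  ] open 0.0098 q6 0.12
shift mm [ 0.3 -2.9 -3.4] turn -0.0
```

```bash
python3 -m creep '[[255,0,0,0.8,0],[255,0,0,1.6,0],[255,0,0,2.4,0],[255,0,0,3.2,0],[255,0,0,4,0],[255,0,0,4.8,0],[255,0,0,5.6,0],[255,0,0,5.6,0],[255,0,0,5.6,0]]'; python3 go.py .473 .0435 .061 1.389
```

```text
t: 12.93
tool_pos: [0.4734, 0.0435, 0.0703]
tool_rot: [2.414, 2.01, 0.001]
contact_force: [-0.1, 0.6, 2.0]
opening: 0.0101
t 12.93 pos [0.4734 0.0435 0.0703] yaw 1.389 tilt [ 0.0005 -0.0001] F [-0.13  0.57  2.05] T [-0.04  0.1  -0.  ] open 0.0101 q6 0.12
shift mm [-0.  -0.4  9.3] turn -0.0
```

```bash
python3 -m creep '[[255,0,0,0.8,0],[255,0,0,1.6,0],[255,0,0,2.4,0],[255,0,0,3.2,0],[255,0,0,4,0],[255,0,0,4.8,0],[255,0,0,5.6,0],[255,0,0,5.6,0],[255,0,0,5.6,0]]'; python3 -m creep '[[255,0,0,0.8,0],[255,0,0,1.6,0],[255,0,0,2.4,0],[255,0,0,3.2,0],[255,0,0,4,0],[255,0,0,4.2,0],[255,0,0,4.2,0],[255,0,0,4.2,0]]'; python3 go.py .473 .0435 .061 1.389
```

```text
t: 13.68
tool_pos: [0.4736, 0.0434, 0.0651]
tool_rot: [2.414, 2.01, 0.001]
contact_force: [-0.7, -1.1, 5.6]
opening: 0.0102
t: 14.35
tool_pos: [0.474, 0.0434, 0.0615]
tool_rot: [2.413, 2.01, 0.002]
contact_force: [-1.1, -0.9, 7.1]
opening: 0.0098
t 14.35 pos [0.474  0.0434 0.0615] yaw 1.389 tilt [ 0.0017 -0.0002] F [-1.07 -0.94  7.15] T [-0.05  0.33  0.03] open 0.0098 q6 0.12
shift mm [-0.1 -1.   0.5] turn -0.0
```

```bash
python3 -m creep '[[255,0,0,0.7,0],[255,0,0,1.4,0],[255,0,0,1.8,0],[255,0,0,1.8,0],[255,0,0,1.8,0]]'; python3 -m creep '[[255,0,0,0,0.06],[255,0,0,0,0.12],[255,0,0,0,0.18],[255,0,0,0,0.24],[255,0,0,0,0.3],[255,0,0,0,0.3]]'; python3 go.py .473 .0435 .061 -0.182
```

```text
t: 14.77
tool_pos: [0.4742, 0.0434, 0.06]
tool_rot: [2.413, 2.009, 0.002]
contact_force: [-0.8, -1.3, 9.3]
opening: 0.0097
t: 15.27
tool_pos: [0.4746, 0.0435, 0.0602]
tool_rot: [2.688, 1.624, 0.004]
contact_force: [-1.2, 0.8, 9.5]
opening: 0.0098
t 15.27 pos [0.4746 0.0435 0.0602] yaw 1.087 tilt [0.0029 0.0001] F [-1.16  0.75  9.49] T [ 0.05  0.25 -0.02] open 0.0098 q6 0.42
shift mm [-0.7 -1.4 -0.8] turn 1.269
```

Turning freely (torque about z ≈ 0). Finish the quarter turn.

```bash
python3 -m creep '[[255,0,0,0,0.07],[255,0,0,0,0.14],[255,0,0,0,0.21],[255,0,0,0,0.28],[255,0,0,0,0.35],[255,0,0,0,0.42],[255,0,0,0,0.42]]'; python3 go.py .473 .0435 .061 -0.182;python3 -m creep '[[255,0,0,0,0.08],[255,0,0,0,0.16],[255,0,0,0,0.24],[255,0,0,0,0.32],[255,0,0,0,0.4],[255,0,0,0,0.48],[255,0,0,0,0.55],[255,0,0,0,0.55]]'; python3 go.py .473 .0435 .061 -0.182
```

```text
t: 15.85
tool_pos: [0.4741, 0.0439, 0.06]
tool_rot: [-2.969, -1.027, -0.003]
contact_force: [-3.0, 1.8, 9.5]
opening: 0.0104
t 15.85 pos [0.4741 0.0439 0.06  ] yaw 0.666 tilt [0.0018 0.0009] F [-3.04  1.84  9.51] T [ 0.29  0.38 -0.04] open 0.0104 q6 0.84
shift mm [-1.1 -0.4 -1. ] turn 0.848
t: 16.52
tool_pos: [0.4735, 0.0444, 0.0598]
tool_rot: [-3.134, -0.183, -0.001]
contact_force: [-3.1, 2.1, 10.3]
opening: 0.01
t 16.52 pos [0.4735 0.0444 0.0598] yaw 0.116 tilt [0.0004 0.0021] F [-3.1   2.06 10.34] T [0.58 0.68 0.02] open 0.01 q6 1.39
shift mm [-0.6  0.8 -1.2] turn 0.298
```

```bash
python3 -m creep '[[255,0,0,0,0.08],[255,0,0,0,0.16],[255,0,0,0,0.24],[255,0,0,0,0.298],[255,0,0,0,0.298],[255,0,0,0,0.298]]'; python3 go.py .473 .0435 .061 -0.182; python3 -m creep '[[255,0,0,-0.5,0],[255,0,0,-1,0],[255,0,0,-1.5,0],[255,0,0,-2,0],[255,0,0,-2.5,0],[255,0,0,-3,0],[255,0,0,-3,0],[255,0,0,-3,0]]';  python3 go.py .473 .0435 .067 -0.182
```

```text
t: 17.02
tool_pos: [0.4733, 0.0444, 0.0596]
tool_rot: [-3.127, 0.281, 0.001]
contact_force: [-4.6, 3.0, 9.4]
opening: 0.0098
t 17.02 pos [0.4733 0.0444 0.0596] yaw -0.179 tilt [-0.0003  0.002 ] F [-4.59  2.98  9.37] T [0.59 0.71 0.11] open 0.0098 q6 1.68
shift mm [-0.1  0.9 -1.4] turn 0.003
t: 17.68
tool_pos: [0.4729, 0.0444, 0.0618]
tool_rot: [-3.127, 0.281, 0.002]
contact_force: [-2.9, 2.1, 6.9]
opening: 0.0102
t 17.68 pos [0.4729 0.0444 0.0618] yaw -0.179 tilt [-0.0008  0.0021] F [-2.88  2.11  6.91] T [0.55 0.47 0.05] open 0.0102 q6 1.68
shift mm [ 0.3  0.9 -5.2] turn 0.003
```

```bash
python3 -m creep '[[255,-0.2,-0.2,-0.5,0],[255,-0.4,-0.4,-1,0],[255,-0.5,-0.5,-1.5,0],[255,-0.5,-0.5,-2,0],[255,-0.5,-0.5,-2,0],[255,-0.5,-0.5,-2,0]]';  python3 -m creep '[[255,0,0,-0.5,0],[255,0,0,-1,0],[255,0,0,-1.5,0],[255,0,0,-1.5,0],[255,0,0,-1.5,0]]'; python3 go.py .473 .0435 .067 -0.182
```

```text
t: 18.18
tool_pos: [0.4727, 0.0448, 0.0638]
tool_rot: [-3.127, 0.281, 0.001]
contact_force: [-2.3, 2.0, 5.9]
opening: 0.01
t: 18.6
tool_pos: [0.4727, 0.0444, 0.0651]
tool_rot: [-3.128, 0.281, 0.0]
contact_force: [-1.0, 1.7, 5.6]
opening: 0.01
t 18.6 pos [0.4727 0.0444 0.0651] yaw -0.179 tilt [-0.0001  0.0007] F [-1.02  1.73  5.6 ] T [0.56 0.26 0.04] open 0.01 q6 1.69
shift mm [ 0.4  0.8 -1.9] turn 0.003
```

```bash
python3 -m creep '[[255,0,0,-0.5,0],[255,0,0,-1,0],[255,0,0,-1.5,0],[255,0,0,-1.5,0],[255,0,0,-1.5,0]]'; python3 -m creep '[[255,0,0,-0.5,0],[255,0,0,-1,0],[255,0,0,-1,0],[255,0,0,-1,0]]'; python3 go.py .473 .0435 .067 -0.182
```

```text
t: 19.02
tool_pos: [0.4727, 0.0441, 0.0665]
tool_rot: [-3.129, 0.281, 0.0]
contact_force: [-1.3, 1.8, 4.7]
opening: 0.0103
t: 19.35
tool_pos: [0.4724, 0.0441, 0.0671]
tool_rot: [-3.129, 0.281, 0.001]
contact_force: [-1.0, 2.9, 1.9]
opening: 0.0098
t 19.35 pos [0.4724 0.0441 0.0671] yaw -0.179 tilt [-0.0007  0.0002] F [-1.05  2.94  1.91] T [ 0.61  0.25 -0.01] open 0.0098 q6 1.69
shift mm [0.7 0.5 0.1] turn 0.003
```

Fz is dropping at TCP 0.067: the key has reached its seat. Relieve the side load, then open and back off.

```bash
python3 -m creep '[[255,0,-0.4,-0.2,0],[255,0,-0.7,-0.3,0],[255,0,-0.7,-0.3,0],[255,0,-0.7,-0.3,0]]'; python3 go.py .473 .0435 .067 -0.182; python3 -m creep '[[200,0,0,0,0],[190,0,0,0,0],[160,0,0,0,0],[120,0,0,0,0],[100,0,0,0,0],[100,0,0,0,0],[100,0,0,-10,0],[100,0,0,-30,0],[100,0,0,-60,0],[100,0,0,-100,0],[100,0,0,-120,0],[100,0,0,-120,0]]' 20; python3 -m creep '[[60,-30,0,-20,0],[60,-60,0,-20,0],[60,-90,0,-20,0],[60,-100,0,-20,0],[60,-100,0,-20,0]]'
python3 go.py .473 .0435 .067 -0.182
python3 - <<'E'
from h import *
T=[]
for n,(x,y) in (("side",(300,170)),("top",(283,170))):
    im=ctrl.get_image(n)[:,:,::-1];cv2.imwrite(f"pics/{n}8.png",im)
    T.append(cv2.resize(np.ascontiguousarray(im[y:y+55,x:x+60]),(400,367),interpolation=cv2.INTER_CUBIC))
cv2.imwrite("pics/crop8.png",np.hstack(T))
E
```

```text
t: 19.68
tool_pos: [0.4724, 0.0447, 0.0673]
tool_rot: [3.129, -0.281, -0.002]
contact_force: [-1.2, 1.5, -1.0]
opening: 0.0101
t 19.68 pos [0.4724 0.0447 0.0673] yaw -0.179 tilt [-0.001  -0.0002] F [-1.23  1.5  -0.97] T [0.41 0.18 0.01] open 0.0101 q6 1.69
shift mm [0.8 1.1 0.3] turn 0.003
t: 20.68
tool_pos: [0.4766, 0.0445, 0.1956]
tool_rot: [-3.129, 0.281, -0.019]
contact_force: [0.6, 0.2, 0.8]
opening: 0.052
t: 21.1
tool_pos: [0.373, 0.063, 0.2077]
tool_rot: [-3.129, 0.28, -0.001]
contact_force: [0.4, -0.1, -0.8]
opening: 0.0656
t 21.1 pos [0.373  0.063  0.2077] yaw -0.178 tilt [0.0008 0.    ] F [ 0.42 -0.14 -0.79] T [ 0.01 -0.02  0.  ] open 0.0656 q6 1.72
shift mm [101.8   1.5 140.8] turn 0.004
```

View pics/crop8.png

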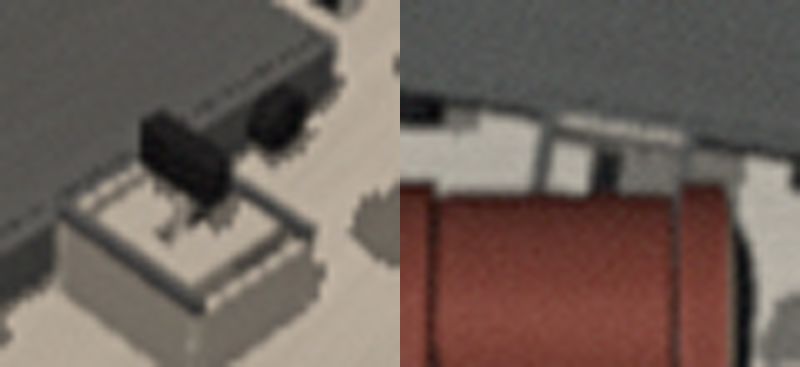

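The handle now stands upright along the lock's x (side crop (145,130)–(228,185)), head under the plate, gripper clear. A quick numeric check of its height and yaw by a silhouette fit.

Run:
```python
from h import *
I=cv2.imread("pics/side8.png").astype(float);roi=(316,182,24,22);x,y,w,h=roi
a=(I[y:y+h,x:x+w].mean(2)<45).astype(float)
def c(p):return abs(sil("side",p[:3],[box(-.022,.022,-.007,.007,p[3]+.034,p[3]+.06)],roi=roi)-a).sum()
for dy in (-.003,0,.003):   # depth ambiguity: scan
    f=lambda v:c([v[0],.045+dy,v[1],v[2]]);v0=np.array([.4727,-.18,.038])
    r=minimize(f,v0,method="Nelder-Mead",options=dict(initial_simplex=v0+np.array([[0,0,0],[.005,0,0],[0,.15,0],[0,0,.005]])));print(.045+dy,"x,yaw,z-lock mm",r.x[0].round(4),r.x[1].round(3),((r.x[2]-.05)*1e3).round(1),r.fun.round(1),a.sum())
```

```text
0.041999999999999996 x,yaw,z-lock mm 0.4757 -0.284 -14.8 46.1 140.0
0.045 x,yaw,z-lock mm 0.4736 -0.18 -11.5 47.6 140.0
0.048 x,yaw,z-lock mm 0.4719 -0.271 -7.7 48.3 140.0
```

```bash
python3 -c "
from station import ctrl
print(ctrl.finish_job(), ctrl.get_obs()['t'])"
```

```text
the job is handed in; nothing more can be done
the job is handed in; nothing more can be done
```

I took the key out of its rest, found the slot by feel, pushed it down and turned it 90° clockwise. I then let it spring up into its seat, released it, backed the gripper off and handed the job in at about 21 s.

- **Forces:** wrist force reached about 11 N at most in the readings after each move, with 5–8.5 N on the plate while feeling for the slot. The 25 N limit was not approached in any of them.
- **Turn and seat:** the quarter turn met almost no torque. The upward push dropped off with the T-head about 12 mm below the plate, which is the seat depth.
- **Last picture:** the key stands upright with its handle along the lock's x, and the gripper is clear. At the time of the picture the gripper was about 10 cm away and 14 cm above.

Some checks were weak or disagreed:
- **Slot position:** the camera estimate was about 3 mm off in the slot's x, which is why it had to be found by touch.
- **Seat height:** the final silhouette fit gave −11.5 mm and the right yaw at the expected y. From one camera it is ambiguous: a 3 mm change in y moves the height by 3–4 mm and the yaw by about 0.1 rad. The fit residual was also high (about 47 px of mismatch on a 140 px handle). The force drop supports the seat height better than the picture does.
- **Bystanders:** I did not measure the other things again at the end. The arm's path stayed clear of them and no unexpected contact force showed.

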